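Bar the engine round to its timing pin with the ratchet lever

TASK

Set the timing of the small engine on the bench: swing its ratchet lever back and forth by the orange grip, so that the toothed wheel is advanced notch by notch until the yellow mark on the wheel points at the red pin (not the blue one). Turn the wheel with the lever only, do not touch the wheel with the gripper, and let go of the lever when the mark is there.

Things in the scene. Friction and masses are not known exactly. Their poses are not given: they have to be found in the camera images.
- wheel: the dark steel ratchet wheel lying flat on top of the engine, 134 mm over the tips of its 24 teeth (15 degrees a notch), 14 mm thick; origin on its upright axis at mid thickness, 84 mm above the bench. Its own x axis runs from the centre out through the yellow mark (a 40 mm bar painted on top, reaching the rim), its z axis is up. It turns only counter-clockwise seen from above, when the lever drives it, and is stiff enough to stay where it is left.
- grip (a point): the middle of the upright round orange grip on the end of the blue ratchet lever, 22 mm in diameter; it stands 75 mm tall, its top 34 mm above this point and the blue lever arm 37 mm below it; this point is 150 mm above the bench and 150 mm from the wheel's axis, about which it swings level. About 4 N at the grip drives the wheel, less than 2 N brings the lever back.
- lever (a joint): swing of the ratchet lever about the wheel's axis in rad, from -0.6 to 0.6 (end stops), 0 in the middle, growing counter-clockwise seen from above. Growing (working stroke) a sprung pawl catches the next tooth, after up to 15 degrees of idle swing, and turns the wheel with the lever; falling (return stroke) the pawl clicks back over the teeth and the wheel stays. It stays where it is left.
- pin_red: the steel timing pin with a red head, 16 mm across and 45 mm tall, fixed upright on the engine's rim 81 to 103 mm from the wheel's axis; origin at its foot, 70 mm above the bench. A like pin with a blue head stands elsewhere on the rim and is not to be used. Which one comes first changes.

How it is judged:
By the outcome, as a careful person would: the job done as asked, in the order asked, and still so for the second after the job is handed in, with the robot touching nothing.
It also fails if it takes over 58 s, if anything falls off the work surface, if the arm or the gripper's body presses on something with over 40 N, if the wrist force passes 120 N, or if a joint passes its speed limit or range.

ROBOT

A 6-joint arm with a two-finger parallel gripper is mounted at the origin on the work surface. World frame = base frame: x ahead of the robot, y to its left, z up, the work surface at z = 0. Lengths are in m, angles in rad, forces in N, time in s.
With the tool pointing down it reaches from about 0.3 to 0.95 m from the base axis. Payload 3.1 kg.
Tool frame: the origin (TCP) lies between the finger pads; the fingertips stand 8 mm ahead of it and the grasp point (between the pads) lies 11 mm behind it; z points along the fingers, y is the line along which they close (so a half turn about z gives the same grasp; the last joint's range is limited). The gripper opens to 85 mm and grips with 20 to 120 N. Pads are 22 mm wide; open, the fingers measure 114 mm over their backs; the gripper's body (76 mm by 85 mm) begins 54 mm behind the grasp point. The pads swing forward as they close: fully open they stand 13 mm farther back than shut.
Start: joints at [1.104, 0.308, 1.634, -0, 1.2, -0.07], TCP at [0.242, 0.576, 0.239] pointing down, gripper open.
Joint ranges: [-3.06, 3.06], [-0.79, 1.96], [0.05, 2.63], [-1.19, 4.34], [0.05, 2.64], [-2.94, 2.94]. Speed limits (rad/s): [2.79, 2.79, 3.14, 3.14, 3.14, 3.14].

INTERFACE

Orientations are given as a rotation vector (axis times angle).
In Python, from workcell import arm gives the robot as it stands. The module is installed in compiled form; this text tells all that it offers. Calls block until the motion is done:
- arm.move_to(position, orientation): joint-space move of the TCP to a pose.
- arm.movel(position, attitude=None, v=0.15, stop_force=None): straight line of the TCP; attitude=None keeps the orientation; v is the mean speed in m/s. With stop_force (N) it stops when the force on the tool has changed by that much, and returns True; else False.
- arm.movej(angles): joint-space move.
- arm.gripper_to(opening, grasp_force=None): opening from 0.0 (shut) to 1.0 (fully open); grasp_force is the grip in N (None keeps the last); returns when the fingers have stopped.
- arm.sleep(seconds).
- arm.ik(position, orientation): joint angles nearest the present ones, or None.
- arm.read_state(): the state.
- arm.capture(name): name is "scene" or "top"; returns a dict with "frame" (420x560x3 uint8, red, green, blue), "vertical_fov" (degrees; the focal length in pixels is half the picture's height over the tangent of half this angle, whatever the lens; pixels are square), "cx", "cy" (the principal point, pixels), "k1" (the pictures are not rectified: a ray, as slopes to the right and down, at radius r is drawn at 1 + k1 r^2 times it, then the intrinsics apply), "camera_from_world" (4x4, takes a point from world to camera coordinates). Camera axes: x right, y up, looking along -z (the intrinsics and any distortion apply to the point x, -y, -z); pixel columns grow to the right and rows downward; lengths in m; the calibration is good to about 2 mm. A picture is of the moment at which its call begins. There is no depth.
A pose or a line that the arm cannot do raises arm.MotionError and nothing moves.
- arm.finish_job(): hands the job in; it is judged then, once.
Trained networks look in a picture, given as the dict that the camera call returned (one of the last four; its "shot" number tells which), for a name from the list of things; names that differ only in an ending like _2 or _b are one class to them, and where a whole thing is asked for, a point or a joint stands for the part that bears it (a point fixed in the world has none). Each returns a list of dicts, best first, with "confidence" (0 to 1); they miss things now and then, are a little off and sometimes report something else, mostly with a low value. They report only what shows in the picture. A call takes as long as a camera call.
- arm.look_for(picture, label): "box" ([left, top, width, height] in pixels, round what is visible of it).
- arm.spot_point(picture, label): "point" ([column, row] in pixels: a listed point, or the origin of a listed thing).
The state is a dict: "time": time; "joint_positions": joint angles; "dq": joint speeds; "tau": joint torques, N m; "position": TCP position; "tool_rot": TCP orientation; "contact_force": force on the tool from outside, world axes, zero at the start; "wrist_torque": the same for the moment, N m; "opening": opening from 0.0 (shut) to 1.0 (fully open); "finger_force": force on a finger pad.
Only numpy, scipy, OpenCV 4.12 (cv2) and the standard library are available. Lean on these libraries where they do the work, as an engineer would, in place of code of your own. Each camera call takes 0.05 s, during which the arm holds its last target. There are 200 camera calls.

## Working session

There is one attempt and no reset: what is moved stays moved. The work goes in short steps, each a Python script; the robot and the scene stay as the last script left them, time stands still between calls to the robot, and variables do not carry over. Pictures are saved under pics/ and viewed, at most 10 in all, crops included, and the job is handed in when it is done.

```bash
mkdir -p pics
cat > h.py <<'E'
import numpy as np, cv2
from workcell import arm
def K(p):
    f=p["frame"].shape[0]/2/np.tan(np.radians(p["vertical_fov"])/2); return f
def ray(p,uv):
    f=K(p); d=np.array([(uv[0]-p["cx"])/f,(uv[1]-p["cy"])/f]); s=d.copy()
    for _ in range(20): s=d/(1+p["k1"]*(s@s))
    T=np.array(p["camera_from_world"]); R=T[:3,:3]
    return -R.T@T[:3,3], R.T@np.array([s[0],-s[1],-1])
def at_z(p,uv,z):
    o,d=ray(p,uv); return o+d*(z-o[2])/d[2]
def proj(p,X):
    T=np.array(p["camera_from_world"]); c=T[:3,:3]@np.array(X)+T[:3,3]
    s=np.array([c[0],-c[1]])/-c[2]; s=s*(1+p["k1"]*(s@s))
    return s*K(p)+[p["cx"],p["cy"]]
def save(p,name): cv2.imwrite("pics/"+name,p["frame"][:,:,::-1])
E
python3 - <<'E'
from h import *
Z=dict(wheel=.084,grip=.150,pin_red=.070)
for c in("top","scene"):
    p=arm.capture(c); save(p,c+"1.png")
    print(c,np.round(ray(p,(280,210))[0],3))
    for l in Z:
        for r in arm.spot_point(p,l)[:3]: print(l,np.round(r["point"],1),round(r["confidence"],2),np.round(at_z(p,r["point"],Z[l]),4))
print(arm.read_state()["time"],arm.read_state()["tool_rot"])
E
```

```text
top [0.51  0.009 0.803]
wheel [348.7 223.6] 0.97 [ 0.634  -0.0825  0.084 ]
grip [375.9 329.8] 0.71 [ 0.4883 -0.1082  0.15  ]
pin_red [319.1 169.8] 0.7 [ 0.716  -0.0414  0.07  ]
scene [ 1.132 -0.035  0.625]
wheel [214.2 244.6] 0.86 [ 0.633  -0.0817  0.084 ]
wheel [253.4 293.5] 0.57 [ 0.7208 -0.0342  0.084 ]
grip [192.1 140.6] 0.72 [ 0.4834 -0.1066  0.15  ]
pin_red [247.4 295.8] 0.6 [ 0.7131 -0.042   0.07  ]
0.4 [-6.19241329e-01 -3.07983561e+00  5.58712522e-04]
```

View pics/top1.png

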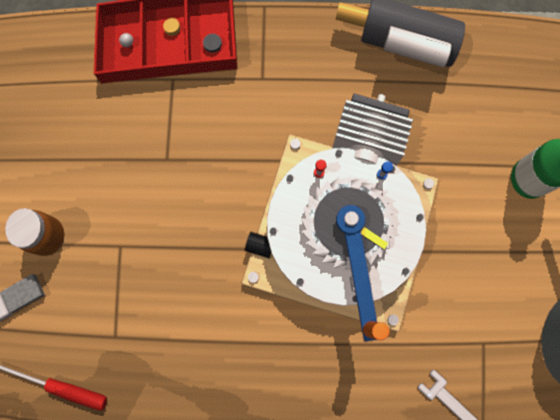

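View pics/scene1.png

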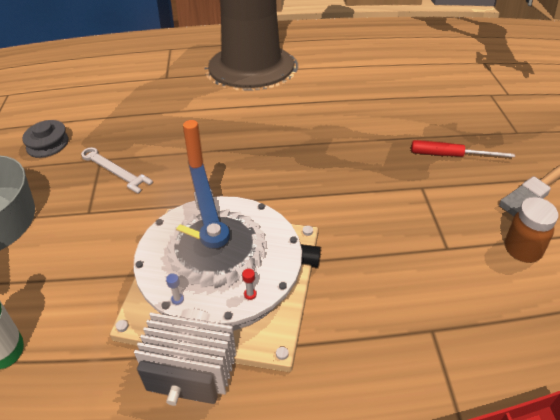

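The top view shows the wheel hub at about (349,221), the mark pointing lower-right to (388,246), the red pin head at (320,165), the blue one at (388,167) and the grip at (378,330). Turning counter-clockwise, the mark passes blue before it reaches red. Next I'll measure the angles by colour.

```bash
cat >> h.py <<'E'
C=np.array([.6335,-.082])
def ang(X,c=C): return np.degrees(np.arctan2(X[1]-c[1],X[0]-c[0]))
def blob(p,lo,hi,near,rad):
    h=cv2.cvtColor(p["frame"],cv2.COLOR_RGB2HSV); m=cv2.inRange(h,np.array(lo),np.array(hi))
    k=np.zeros_like(m); cv2.circle(k,tuple(int(round(v)) for v in near),int(rad),255,-1)
    v,u=np.nonzero(m&k); return np.c_[u,v].astype(float)
def mark(p,c=C):
    n=proj(p,[*c,.091]); e=proj(p,[c[0],c[1]+.075,.091]); b=blob(p,(24,150,110),(34,255,255),n,np.linalg.norm(e-n))
    if len(b)<15: return None,len(b),None
    X=np.array([at_z(p,q,.091)[:2] for q in b]); m=X.mean(0); d=np.linalg.svd(X-m)[2][0]
    if d@(m-c)<0: d=-d
    return ang(m,c),len(b),(np.degrees(np.arctan2(d[1],d[0])),np.linalg.norm(X-c,axis=1).min(),np.linalg.norm(X-c,axis=1).max())
def look(tag=None):
    out={}
    for c in("top","scene"):
        p=arm.capture(c); 
        if tag: save(p,f"{tag}_{c}.png")
        out[c]=mark(p)
    return out
E
python3 - <<'E'
from h import *
print(look())
for c,n in(("top",(320,165)),("scene",(248,274))):
    p=arm.capture(c); b=blob(p,(0,170,110),(6,255,255),n,14); m=b.mean(0)
    print(c,len(b),m,[(z,np.round(at_z(p,m,z)[:2],4),round(ang(at_z(p,m,z)),1),round(np.linalg.norm(at_z(p,m,z)[:2]-C),4)) for z in(.105,.11)])
    for n in ("wheel","pin_red"): print(n,[ (np.round(r["point"],1)) for r in arm.spot_point(p,n)[:1]])
# arc reachability
from scipy.spatial.transform import Rotation as R
for a in range(-235,-104,13):
    t=np.radians(a); X=[*(C+.15*np.array([np.cos(t),np.sin(t)])),.149]
    q=[]
    for y in (0,np.pi):
        s=arm.ik(X,(R.from_euler('z',t+y)*R.from_euler('x',np.pi)).as_rotvec()); q.append(None if s is None else np.round(s,2))
    print(a,q)
E
```

```text
{'top': (np.float64(-120.40009176508347), 199, (np.float64(-124.1732289975505), np.float64(0.020564765390512593), np.float64(0.059847952651958254))), 'scene': (None, 0, None)}
top 104 [319.79807692 167.40384615] [(0.105, array([ 0.7097, -0.04  ]), np.float64(28.9), np.float64(0.087)), (0.11, array([ 0.7083, -0.0396]), np.float64(29.5), np.float64(0.0859))]
wheel [array([347.8, 223.1])]
pin_red [array([319.1, 172.4])]
scene 127 [248.08661417 275.37795276] [(0.105, array([ 0.7082, -0.0389]), np.float64(30.0), np.float64(0.0862)), (0.11, array([ 0.7123, -0.0389]), np.float64(28.7), np.float64(0.0898))]
wheel [array([214.9, 247.2])]
pin_red [array([248.9, 293.8])]
-235 [array([-0.  ,  0.27,  1.89,  0.  ,  0.99, -0.62]), array([-0.  ,  0.27,  1.89,  0.  ,  0.99,  2.53])]
-222 [array([-0.05,  0.22,  1.95,  0.  ,  0.97, -0.89]), array([-0.05,  0.22,  1.95, -0.  ,  0.97,  2.26])]
-209 [array([-0.11,  0.18,  1.99, -0.  ,  0.97, -1.17]), array([-0.11,  0.18,  1.99, -0.  ,  0.97,  1.97])]
-196 [array([-0.17,  0.16,  2.02,  0.  ,  0.96, -1.46]), array([-0.17,  0.16,  2.02, -0.  ,  0.96,  1.68])]
-183 [array([-0.24,  0.16,  2.02,  0.  ,  0.96, -1.76]), array([-0.24,  0.16,  2.02,  0.  ,  0.96,  1.38])]
-170 [array([-0.31,  0.18,  2.  , -0.  ,  0.96, -2.05]), array([-0.31,  0.18,  2.  , -0.  ,  0.96,  1.09])]
-157 [array([-0.36,  0.21,  1.96, -0.  ,  0.97, -2.33]), array([-0.36,  0.21,  1.96, -0.  ,  0.97,  0.81])]
-144 [array([-0.4 ,  0.25,  1.91,  0.  ,  0.98, -2.6 ]), array([-0.4 ,  0.25,  1.91, -0.  ,  0.98,  0.54])]
-131 [array([-0.43,  0.31,  1.84, -0.  ,  1.  , -2.85]), array([-0.43,  0.31,  1.84, -0.  ,  1.  ,  0.29])]
-118 [None, array([-0.44,  0.36,  1.76, -0.  ,  1.02,  0.05])]
-105 [None, array([-0.43,  0.42,  1.67, -0.  ,  1.05, -0.17])]
```

```bash
cat >> h.py <<'E'
from scipy.spatial.transform import Rotation as R
def pose(a,z=.151,r=.15,c=C):
    t=np.radians(a); return np.array([*(c+r*np.array([np.cos(t),np.sin(t)])),z]),(R.from_euler('z',t+np.pi)*R.from_euler('x',np.pi)).as_rotvec()
def tang():
    s=arm.read_state(); a=np.radians(ang(s["position"])); f=np.array(s["contact_force"])
    return np.degrees(a)%360-360, f[1]*np.cos(a)-f[0]*np.sin(a), np.linalg.norm(f)
def swing(a1,step=8,v=.1,lim=14):
    """swing the lever to angle a1 (deg, -360..0) in chords; stops at end stop"""
    a0=tang()[0]; n=max(1,int(np.ceil(abs(a1-a0)/step)))
    for a in np.linspace(a0,a1,n+1)[1:]:
        hit=arm.movel(*pose(a),v=v,stop_force=lim)
        if hit or abs(tang()[1])>lim: return True
    return False
E
python3 - <<'E'
from h import *
arm.gripper_to(.6)
arm.move_to(*pose(-170.2,.26)); arm.movel(*pose(-170.2),v=.12)
print(np.round(arm.read_state()["contact_force"],1))
arm.gripper_to(0,25); s=arm.read_state()
print(s["opening"],s["finger_force"],tang(),s["time"])
print("hit",swing(-150),tang(),arm.read_state()["time"])
p=arm.capture("top"); save(p,"g1.png"); print(mark(p))
E
```

```text
[0.3 0.  0.1]
0.24798916548922134 25.727399289608 (np.float64(-170.12580949414084), np.float64(-1.0763987219173887), np.float64(4.191084136195727)) 5.2333
hit True (np.float64(-162.1939623964105), np.float64(-6.211898279948905), np.float64(8.947995181258312)) 5.7667
(np.float64(-120.26535228380048), 190, (np.float64(-126.29313791761892), np.float64(0.020778118189213938), np.float64(0.059847952651958254)))
```

View pics/g1.png

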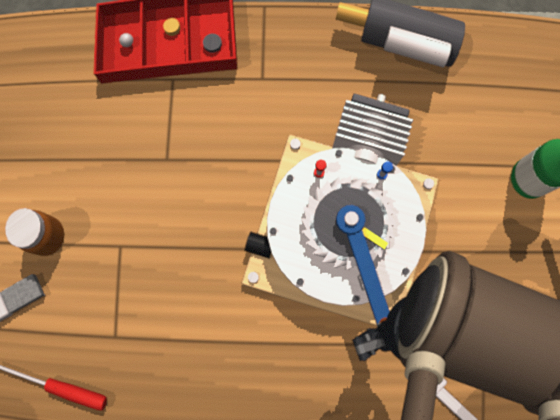

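The grip is held. The lever moved about 8°, but it is still in its idle swing because the mark hasn't moved. The stop looks like a force transient, so I'll continue with a higher limit and log the forces.

```bash
cat > log.py <<'E'
from h import *
def frt():
    s=arm.read_state(); a=np.radians(ang(s["position"])); f=np.array(s["contact_force"]); e=np.array([np.cos(a),np.sin(a)])
    return np.round([np.degrees(a)%360-360, f[:2]@e, f[1]*e[0]-f[0]*e[1], f[2]],1)
E
python3 - <<'E'
from log import *
print(frt())
while 1:
    a=frt()[0]
    if a>-115: break
    h=arm.movel(*pose(a+5),v=.08,stop_force=28)
    m=mark(arm.capture("top")); print(h,frt(),m[0] and round(m[0],1),m[1])
    if h or abs(frt()[2])>20: break
print(arm.read_state()["time"])
E
```

```text
[-162.2   -0.6   -5.4    5.6]
True [-162.2   -0.4   -4.9    5.1] -120.3 188
6.075
```

The force rises at once at -162°, and the mid direction of about -195° lies opposite the cylinder fins. So this is the upper end stop and the range is roughly -231° to -162°. Next is the return stroke.

Run:
```python
from log import *
arm.movel(*pose(-164),v=.05); print(frt())
for a in range(-172,-229,-8):
    h=arm.movel(*pose(a),v=.1,stop_force=25); print(h,frt())
    if h: break
p=arm.capture("top"); save(p,"g2.png"); print(mark(p))
p=arm.capture("scene"); print(mark(p)); print(arm.read_state()["opening"],arm.read_state()["time"])
```

```text
[-164.2   -3.     0.6    1.8]
False [-172.1   -4.1   -2.     3.1]
False [-179.8   -2.7    0.2    5.5]
False [-187.8   -1.3   -0.8    6.9]
False [-195.8    0.4   -1.1    8.4]
False [-203.9    1.7   -0.4    8.7]
False [-2.117e+02  2.300e+00 -2.000e-01  1.030e+01]
False [-219.8    4.2   -0.8   11.2]
False [-227.7    5.7    1.1   11.4]
(np.float64(-120.27692944115219), 197, (np.float64(-123.64779134802218), np.float64(0.020054669860678966), np.float64(0.059847952651958254)))
(None, 0, None)
0.2508524148303837 9.3167
```

View pics/g2.png

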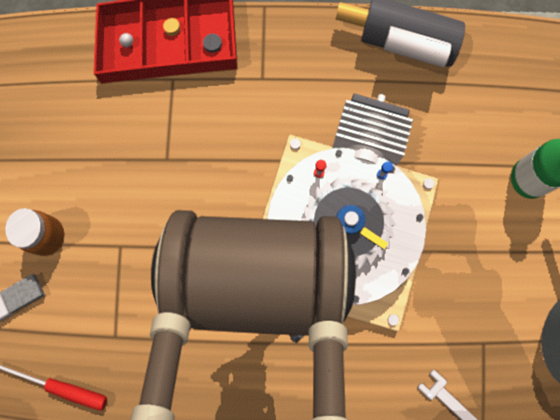

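The lever swung back to -228°, and the mark stayed at about -120°, ending at (388,246). Now the first working stroke, stopping short of the end stop.

Run:
```python
from log import *
for a in range(-220,-163,8):
    h=arm.movel(*pose(a),v=.12,stop_force=30); m=mark(arm.capture("top")); print(h,frt(),m[0] and np.round([m[0],*m[2]],3),m[1])
    if h: break
print(arm.read_state()["opening"],arm.read_state()["time"])
```

```text
False [-219.5    4.4    0.6    9.7] [-1.20334e+02 -1.23270e+02  2.00000e-02  6.00000e-02] 197
False [-211.5    1.9    0.8    8.7] [-1.13902e+02 -1.17728e+02  2.10000e-02  6.00000e-02] 198
False [-203.5    0.3   -0.5    7.1] [-1.05645e+02 -1.09608e+02  2.10000e-02  6.00000e-02] 196
False [-1.955e+02 -8.000e-01 -1.000e-01  7.500e+00] [-9.76600e+01 -1.01455e+02  2.20000e-02  6.00000e-02] 198
False [-187.5   -1.5    0.3    5.7] [-8.9512e+01 -9.3370e+01  2.3000e-02  6.0000e-02] 190
False [-179.8   -4.1    0.7    5.2] [-8.1845e+01 -8.4189e+01  2.3000e-02  6.1000e-02] 191
False [-172.1   -4.7    0.3    5. ] [-7.4311e+01 -7.8409e+01  2.4000e-02  6.1000e-02] 184
False [-164.1   -5.1   -0.2    5.9] [-6.6732e+01 -7.0128e+01  2.5000e-02  6.2000e-02] 175
0.24443618497781036 12.3167
```

The wheel follows: the mark went from -120° to -67°. For the second cycle I'll also record mark centroids, so I can fit the true centre.

Run:
```python
from log import *
def cen(p):
    n=proj(p,[*C,.091]); b=blob(p,(24,150,110),(34,255,255),n,70); return [*np.mean([at_z(p,q,.091)[:2] for q in b],0),len(b)] if len(b) else [0,0,0]
P=[]
for a in range(-172,-229,-8):
    if arm.movel(*pose(a),v=.14,stop_force=30): print("hit",frt()); break
for a in range(-220,-163,8):
    h=arm.movel(*pose(a),v=.14,stop_force=30); p=arm.capture("top"); m=mark(p); P.append(cen(p)); print(h,frt(),m[0] and np.round([m[0],*m[2]],3),m[1])
    if h: break
np.save("P.npy",P); save(p,"g3.png")
print(np.round(P,4).tolist(),arm.read_state()["opening"],arm.read_state()["time"])
```

```text
False [-219.8   -0.3   -1.1    7.8] [-6.1744e+01 -6.5480e+01  2.5000e-02  6.2000e-02] 171
False [-211.8   -1.4   -0.7    7.3] [-5.3894e+01 -5.6596e+01  2.6000e-02  6.2000e-02] 166
False [-2.039e+02 -1.600e+00  1.000e-01  6.900e+00] [-4.6464e+01 -4.9506e+01  2.7000e-02  6.3000e-02] 165
False [-195.9   -2.7    0.3    5.7] [-3.8926e+01 -4.1295e+01  2.8000e-02  6.3000e-02] 158
False [-188.    -4.     1.     4.9] [-3.1131e+01 -3.2825e+01  2.8000e-02  6.3000e-02] 160
False [-180.2   -4.8   -1.6    5.1] [-23.892 -25.281   0.028   0.063] 157
False [-172.2   -4.6   -0.5    5. ] [-16.423 -17.823   0.028   0.063] 157
False [-1.642e+02 -5.400e+00  1.000e-01  5.400e+00] [ -8.933 -10.545   0.027   0.064] 167
[[0.6537, -0.1196, 171.0], [0.6588, -0.1167, 166.0], [0.6636, -0.1137, 165.0], [0.6678, -0.1097, 158.0], [0.6711, -0.1047, 160.0], [0.6741, -0.1, 157.0], [0.6759, -0.0945, 157.0], [0.6775, -0.0889, 167.0]] 0.24904205063084028 17.5167
```

View pics/g3.png

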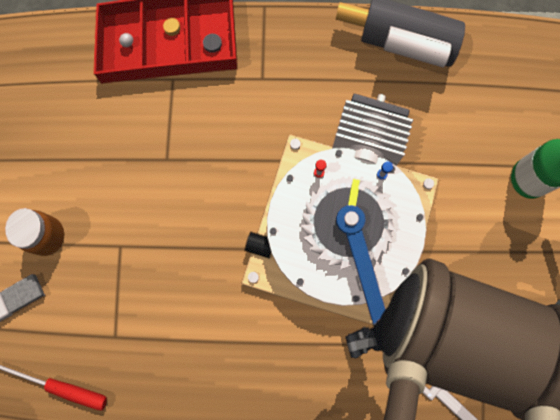

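The mark now points at about (356,181), between blue at (388,167) and red at (320,165). I'll fit the centre from the mark's circle and compute the pin's bearing about it.

Run:
```python
from log import *
from scipy.optimize import least_squares
P=[list(x[:2]) for x in np.load("P.npy")]
p=arm.capture("top")
for f in("top1.png","g1.png","g2.png"):
    q=dict(p); q["frame"]=cv2.imread("pics/"+f)[:,:,::-1].copy()
    n=proj(p,[*C,.091]); b=blob(q,(24,150,110),(34,255,255),n,70); P.append(np.mean([at_z(p,u,.091)[:2] for u in b],0))
P=np.array(P); s=least_squares(lambda x:np.hypot(P[:,0]-x[0],P[:,1]-x[1])-x[2],[*C,.042]); c=s.x[:2]
print(s.x,np.abs(s.fun).max()); print("mark",mark(p,c))
for cam,n in(("top",(320,165)),("scene",(248,274))):
    p=arm.capture(cam); b=blob(p,(0,170,110),(6,255,255),n,14); m=b.mean(0); k=np.array(n)
    for z in(.104,.108,.112): X=at_z(p,m,z)[:2]; print(cam,z,round(ang(X,c),1),np.round(np.hypot(*(X-c)),4))
    for r in arm.spot_point(p,"pin_red")[:1]: X=at_z(p,r["point"],.07)[:2]; print("foot",X,ang(X,c),np.hypot(*(X-c)))
```

```text
[ 0.63663576 -0.08202839  0.04140245] 0.0008307167497376977
mark (np.float64(-9.618963647622982), 167, (np.float64(-10.32015001960039), np.float64(0.024240651587283644), np.float64(0.06060978310690739)))
top 0.104 29.6 0.0847
top 0.108 30.2 0.0839
top 0.112 30.8 0.083
foot [ 0.70980824 -0.04244135] 28.41382959975528 0.08319462895056398
scene 0.104 31.3 0.0829
scene 0.108 30.2 0.0857
scene 0.112 29.2 0.0886
foot [ 0.70990519 -0.04144653] 28.980828100384517 0.08375737134868241
```

Run:
```python
from log import *
c=np.array([.6366,-.0820]); T=29.7
def mk():
    m=np.array([ (lambda r:[r[0],r[2][0]])(mark(arm.capture("top"),c)) for _ in range(2)]).mean(0); return m
for a in range(-172,-229,-8):
    if arm.movel(*pose(a),v=.14,stop_force=30): print("hit",frt()); break
print(mk())
for k in range(25):
    m=mk(); d=T-m[0]; a=frt()[0]; print(frt(),np.round(m,1))
    if d<.5: break
    st=min(8,d-2) if d>4 else min(d,1.5)
    if arm.movel(*pose(a+st),v=.1 if st>2 else .03,stop_force=30): print("hit"); break
arm.sleep(.2); print(frt(),mk(),arm.read_state()["time"])
p=arm.capture("top"); cv2.imwrite("pics/f1.png",cv2.resize(p["frame"][140:300,250:450,::-1],(800,600)[:1]+(640,)[:0]+(600,),interpolation=cv2.INTER_CUBIC))
```

```text
[-10.04662084 -11.01772804]
[-227.8   -0.7   -0.6    9.5] [-10.  -10.9]
[-219.6   -1.4    0.5    8.7] [-4.4 -6.2]
[-211.5   -2.1    0.7    7.8] [3.7 2.8]
[-203.4   -3.1    1.1    7.4] [11.9 11.7]
[-195.3   -3.8    1.8    5.4] [20.  19.3]
[-187.7   -3.8    1.2    5.5] [27.5 27.1]
[-186.6   -3.7   -0.5    5.9] [28.4 27.5]
[-185.7   -4.2   -1.5    6.2] [28.9 28.1]
[-185.4   -4.9   -1.7    5.4] [29.3 28.4]
[-185.4   -4.4   -2.8    6. ] [29.2836211  28.67832539] 24.0417
```

View pics/f1.png

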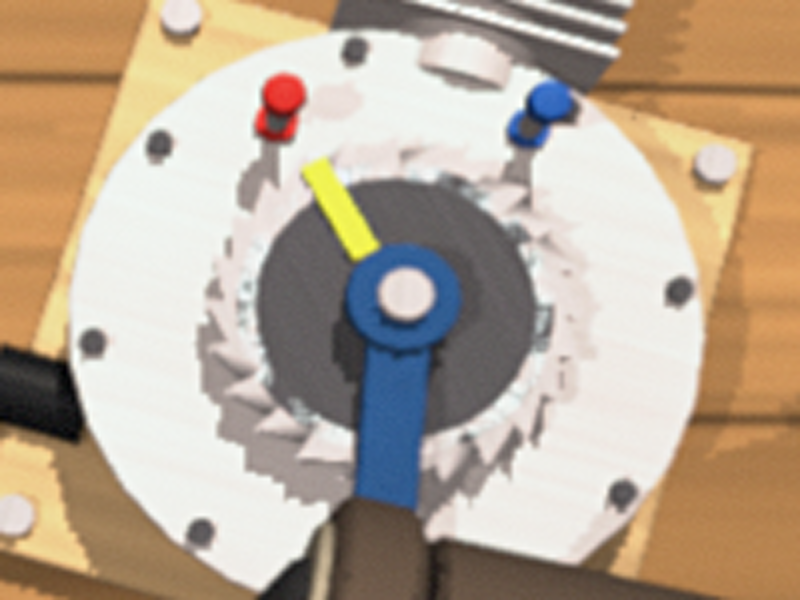

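In the crop, the line of the mark from (368,250) to (315,165) runs on to (280,110). That is the red pin's axis at the height of the wheel top. Now I'll release, retreat and check from both cameras.

Run:
```python
from log import *
c=np.array([.6366,-.0820])
arm.gripper_to(.6); s=arm.read_state(); x=np.array(s["position"])
arm.movel(x+[0,0,.12],v=.15); x=np.array(arm.read_state()["position"]); arm.movel(x+[-.08,.12,.02],v=.2)
arm.sleep(.3)
p=arm.capture("top"); save(p,"f2.png"); print(mark(p,c))
b=blob(p,(0,170,110),(6,255,255),(320,169),14); print(len(b),b.min(0),b.max(0))
top=b[b[:,1]<170]; print(ang(at_z(p,b.mean(0),.1),c))
q=arm.capture("scene"); h=cv2.cvtColor(q["frame"],cv2.COLOR_RGB2HSV)
n=proj(q,[*(c+.043*np.array([np.cos(.515),np.sin(.515)])),.091]); print("expect",n,h[int(n[1]),int(n[0])])
cv2.imwrite("pics/f3.png",cv2.resize(q["frame"][190:330,125:312,::-1],(800,600),interpolation=cv2.INTER_CUBIC))
print(arm.read_state()["time"],np.round(arm.read_state()["contact_force"],1))
```

```text
(np.float64(29.26008187902254), 187, (np.float64(28.084743876861232), np.float64(0.022675143624135547), np.float64(0.06059669104582055)))
102 [314. 161.] [325. 176.]
29.152244182035968
expect [230.23497182 263.09074051] [ 28 159 242]
26.7167 [ 0.1 -0.5  0.5]
```

View pics/f3.png

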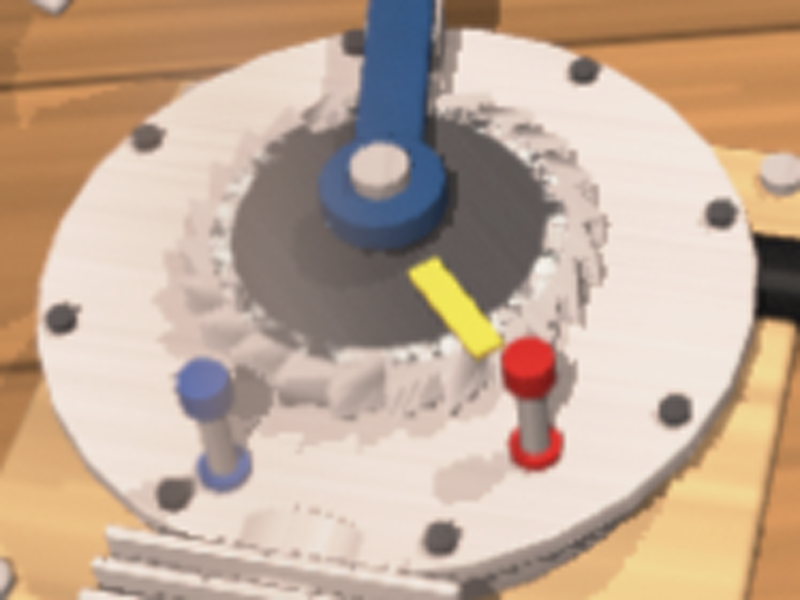

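The scene view agrees: the line of the mark from (425,268) to (487,345) runs on to about (535,405), against the pin's axis at (532,405), so the error is under 1°. The gripper is clear and the mark stayed put, so I'm handing in.

```bash
python3 -c "
from workcell import arm
print(arm.finish_job())"
```

```text
the job is handed in; nothing more can be done
None
```

The yellow mark points at the red pin to within about 1° in both camera views; the wheel was turned by the lever only, the lever is released, and I handed the job in at about 27 s (no verdict came back).

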